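Show the toy car to the inspection camera

ROBOT

A 6-joint arm with a two-finger parallel gripper is mounted at the origin on the work surface. World frame = base frame: x ahead of the robot, y to its left, z up, the work surface at z = 0. Lengths are in m, angles in rad, forces in N, time in s.
With the tool pointing down it reaches from about 0.35 to 0.85 m from the base axis. Payload 8.1 kg.
Tool frame: the origin (TCP) lies midway between the tips of the shut fingers; the grasp point (between the pads) lies arm.grip_depth behind it (arm.grip_depth is the distance from the TCP to the grasp point, in m); z points along the fingers, x is the direction in which the jaws open and shut, and the axes are right-handed (so a half turn about z gives the same grasp; the last joint's range is limited). The gripper opens to 85 mm and grips with 20 to 120 N. Pads are 22 mm wide; open, the fingers measure 114 mm over their backs; the gripper's body (76 mm by 85 mm) begins 54 mm behind the grasp point. The pads swing forward as they close: fully open they stand 13 mm farther back than shut.
Start: joints at [1.089, 0.13, 1.488, -0, 1.523, -0.085], TCP at [0.232, 0.553, 0.231] pointing down, gripper open.
Joint ranges: [-2.96, 2.96], [-0.89, 2.26], [0.02, 2.5], [-1.34, 4.48], [0, 2.73], [-2.66, 2.66]. Speed limits (rad/s): [2.39, 2.39, 2.79, 3.14, 3.14, 3.14].

INTERFACE

Orientations are given as a rotation vector (axis times angle).
In Python, from bench import arm gives the robot as it stands.
- The arm moves only by the tool servo_tool, never from a script. Its argument "steps" is a list of rows, each an object of numbers: "hand": the closure in counts, from 0 (fully open) to 255 (shut); "dx", "dy", "dz": the shift along the tool's x, y, z in m; "spin": the turn about the tool's z in degrees. A call has exactly 10 rows; each row is the pose to reach, as a shift and turn from the pose commanded when the call began, along the tool's axes at that moment; what a row does not reach only later rows make up. A row lasts 1/10 s, in which the tool goes at most 50 mm and 8.59 degrees, less where a joint would pass 70% of its speed; a pose out of reach is approached as far as the arm can. A call with a gripper value outside its range is refused whole. The fingers move at their own pace and stop on an object; "grip_force" is the grip in N (left out, the last holds). Time passes only in rows, so rows that repeat a pose let the fingers close, or fill a call up. It gives the time, the measured TCP pose, the force and the opening at its end, in the units of the state.
- arm.observe(): the state, without advancing time (a new reading comes with each control period).
- arm.snapshot(name): name is "side" or "top" or "wrist"; returns the picture (420x560x3 uint8, red, green, blue); there is no depth.
- arm.camera_model(name): a dict with "fov_y" (degrees; the focal length in pixels is half the picture's height over the tangent of half this angle, whatever the lens; pixels are square), "cx", "cy" (the principal point, pixels), "world_to_cam" (4x4, takes a point from world to camera coordinates). Camera axes: x right, y down, z forward; pixel columns grow to the right and rows downward; lengths in m; the calibration is good to about 2 mm. A picture is of the moment at which its call begins: read the wrist's pose just before it. camera_model takes no time and is no camera call; for the wrist camera it gives the pose at the moment of the call.
- arm.hand_in(): hands the job in, once; it reports no verdict.
The state is a dict: "t": time; "joint_positions": joint angles; "joint_velocities": joint speeds; "joint_torque": joint torques, N m; "tool_pos": TCP position; "orientation": TCP orientation; "force": force on the tool from outside, world axes, zero at the start; "wrist_torque": the same for the moment, N m; "width": finger opening in m.
Only numpy, scipy, OpenCV 4.12 (cv2) and the standard library are available. Lean on these libraries where they do the work, as an engineer would, in place of code of your own. Each camera call takes 0.05 s, during which the arm holds its last target.

TASK

Take the dark backing board out of its storage rack and slide it down, centred and fully home, into the slotted holder opposite the small inspection camera, and let go of it. Then pick the toy car with the coral-red cab off the cork mat, leaving the boat and the duck where they are, and hold it up still in mid-air on the camera's lens axis, above the blue cross half-way between lens and board, level with its wheels down and with one long flank squarely towards the lens. Finish while still holding it there: do not put it down.

Things in the scene. Friction and masses are not known exactly. Their poses are not given: they have to be found in the camera images.
- board_center (a point): Centre of the loose slate-dark backing board, 120 long (its x), 10 thick (its y), 150 tall (its z, up), about 120 g, same either way round. Point is 75 mm above the lower and 75 mm below the top edge; take it by its two faces near the middle of the top edge. It starts on edge in the groove of the rack; pull it straight up.
- rack: Fixed dark wooden storage rack, 90 long (x, along its groove), 66 wide, 40 high; origin under its centre on the table. Groove 13 wide, 30 deep, open at the ends, floor 10 above the table; the board stands in it lengthwise, its ends overhanging by 15.
- slot_floor (a point): Middle of the slot's floor in the fixed camera stand, 12 mm above the table. x along the slot, y across it towards the camera, z up. Slot 13 wide between wooden cheeks 90 long, 35 high, open at ends and top, with lips flaring to about 25 wide, 57 above the table. The board goes straight down, length along x, to rest on this floor (its centre then 75 above this point).
- view_point (a point): Point in the air on the lens axis, 120 mm above the table, right over the blue cross on the stand's 12 mm base plate, where the car's centre is to be held. Stand's axes: x across the view (parallel to the slot), y along the lens axis to the camera, z up. Slot 130 mm away at -y, lens front 130 mm away at +y. The held car's long axis lies along this x, either way round.
- lens (a point): Middle of the front of the camera's lens, 120 mm above the table, axes as view_point; it looks level towards -y. The camera is a fixed black box 52 x 65 x 52 mm on an aluminium post, its top 146 above the table.
- car_center (a point): Centre, half-way up, of the loose wooden toy car: 76 long (its x), 36 wide (its y), 46 tall (z up), about 60 g; pine body, coral-red cab 42 long over the middle, dark wheels that do not turn. Flanks flat, 36 apart at the cab. It stands on its wheels on the mat, this point 29 above the table, long axis roughly along the robot's x.
- mat: Fixed cork mat 140 x 300 x 6 mm (x, y, z), origin under its centre. Car, boat and duck stand on it in a row along its y, about 90 mm apart, in any order.
- boat_center (a point): Loose wooden toy boat with a blue cabin and white funnel, about 70 x 34 x 51 mm; point 20 above the mat. To be left alone.
- duck_center (a point): Loose wooden toy duck with an orange beak, about 85 x 32 x 51 mm; point 20 above the mat. To be left alone.
Mind the look-alikes: they are no part of the job. What is shaped like the part that bears board_center but orange is not meant. What is shaped like the part that bears car_center but pink is not meant.

How it is judged:
On the way, in this order (a step that is already met when the one before it is completed fails the run):
1. the backing board is fully home in the slotted holder, centred, and let go (x of board_center in the frame of slot_floor between -0.02 and 0.02 m and y of board_center in the frame of slot_floor between -0.011 and 0.011 m and z of board_center in the frame of slot_floor between 0.07 and 0.079 m and angle between board_center's own z axis and vertical below 0.12 rad and angle between the x axis of board_center and the x axis of slot_floor, either way round below 0.08 rad and contact force between the fingers and board below 0.1 N), for 0.3 s.
2. then the car is lifted clear of the mat by the gripper (height (world z) of car_center above 0.07 m and contact force between the fingers and car above 0.5 N), for 0.2 s.
At the end, for the whole second after the job is handed in: Board down on the slot floor (within 4 mm; 20 mm along; upright within 7 deg), untouched. Car held still by the fingers alone, centre within 20 mm across, 25 mm along the lens axis and 18 mm in height of the view point, level within 8 deg, flank square to the lens within 9 deg (all of step 1 and x of car_center in the frame of view_point between -0.02 and 0.02 m and y of car_center in the frame of view_point between -0.025 and 0.025 m and z of car_center in the frame of view_point between -0.018 and 0.018 m and angle between the x axis of car_center and the x axis of view_point, either way round below 0.17 rad and angle between car_center's own z axis and vertical below 0.15 rad and contact force between the fingers and car above 0.5 N and contact force between car and stand below 0.05 N and contact force between car and board below 0.05 N and linear speed of car below 0.02 m/s and angular speed of car below 0.2 rad/s); the arm keeps its last pose, push and grip.
It fails at once if the boat is pushed from its place (more than 25 mm) (distance of boat_center from where it was at the start of the episode above 0.025 m).
It fails at once if the duck is pushed from its place (more than 25 mm) (distance of duck_center from where it was at the start of the episode above 0.025 m).
It also fails if it takes over 72 s, if anything falls off the work surface, if the arm or the gripper's body presses on something with over 40 N, if the wrist force passes 120 N, or if a joint passes its speed limit or range.

## Working session

There is one attempt and no reset: what is moved stays moved. The work goes in short steps, Python scripts to look and compute and a tool call to move; the robot and the scene stay as the last step left them, time stands still between calls to the robot, and variables do not carry over. Pictures are saved under pics/ and viewed, and the job is handed in when it is done.

Besides the shell and the picture viewer there is one more tool, called by a JSON object that holds its "op" and its "data". servo_tool: Moves the arm, as the interface text tells. Its arguments: {"type":"object","properties":{"steps":{"type":"array","items":{"type":"object","properties":{"hand":{"type":"number"},"dx":{"type":"number"},"dy":{"type":"number"},"dz":{"type":"number"},"spin":{"type":"number"}}}},"grip_force":{"type":"number"}},"required":["steps"]}

```bash
ls; mkdir -p pics; python3 - <<'E'
from bench import arm
import cv2
print(arm.observe()); print(arm.grip_depth)
for n in ["side","top","wrist"]:
    m=arm.camera_model(n); print(n,m)
    cv2.imwrite(f"pics/{n}0.png",arm.snapshot(n)[:,:,::-1])
E
```

```text
pics
{'t': 0.0, 'joint_positions': array([ 1.08859193e+00,  1.31157585e-01,  1.48932444e+00,  1.98490683e-05,
        1.52296068e+00, -8.53858217e-02]), 'joint_velocities': array([-2.03143326e-03, -2.07970595e-04, -7.85280086e-05,  3.01636293e-04,
        1.74926559e-03,  9.43458353e-04]), 'joint_torque': array([-1.80516148e-03, -5.69405973e+01, -5.00557387e+01, -2.90389371e-04,
        1.49467302e-02, -2.00429395e-05]), 'tool_pos': array([0.23159845, 0.55289884, 0.23022175]), 'orientation': array([ 2.61500210e+00,  1.73950641e+00, -2.56232755e-03]), 'force': array([ 0.45001793,  0.32586002, -0.29183297]), 'wrist_torque': array([-0.00984237, -0.02762432, -0.07236714]), 'width': 0.08514411730128413}
0.0187
side {'fov_y': 56.09026160051198, 'cx': 281.48315055077546, 'cy': 208.6283490307992, 'world_to_cam': array([[ 0.80098264, -0.59842751,  0.01764434, -0.39871413],
       [-0.45852988, -0.63214894, -0.62461033,  0.21727137],
       [ 0.38493786,  0.49221158, -0.78073722,  1.01463245],
       [ 0.        ,  0.        ,  0.        ,  1.        ]])}
top {'fov_y': 50.35119459286624, 'cx': 279.4890806471941, 'cy': 209.60914251376641, 'world_to_cam': array([[ 0.01909954, -0.99973431, -0.0129045 , -0.0581204 ],
       [-0.98045365, -0.01620018, -0.19608213,  0.47381243],
       [ 0.19582097,  0.01639735, -0.98050256,  1.20462423],
       [ 0.        ,  0.        ,  0.        ,  1.        ]])}
wrist {'fov_y': 60.47071247524331, 'cx': 282.48650472392643, 'cy': 213.49991462293679, 'world_to_cam': array([[ 0.38607009,  0.92246702, -0.0021176 , -0.59894519],
       [ 0.89010571, -0.37192157,  0.26341255, -0.03423113],
       [ 0.24220181, -0.10358059, -0.96468095,  0.37928717],
       [ 0.        ,  0.        ,  0.        ,  1.        ]])}
```

View pics/side0.png

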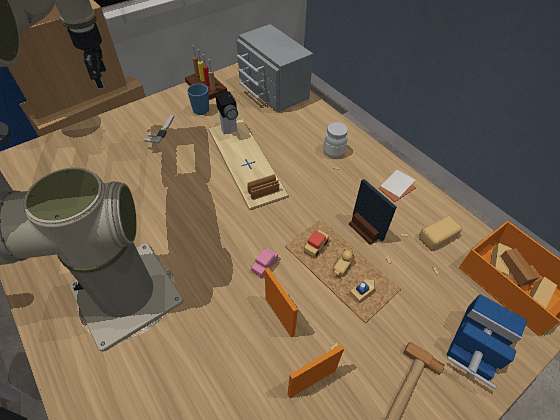

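View pics/top0.png

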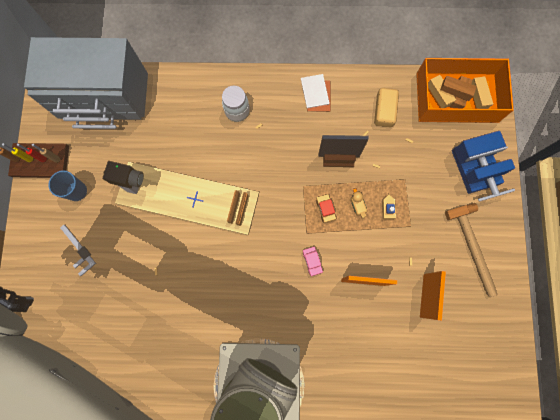

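View pics/wrist0.png

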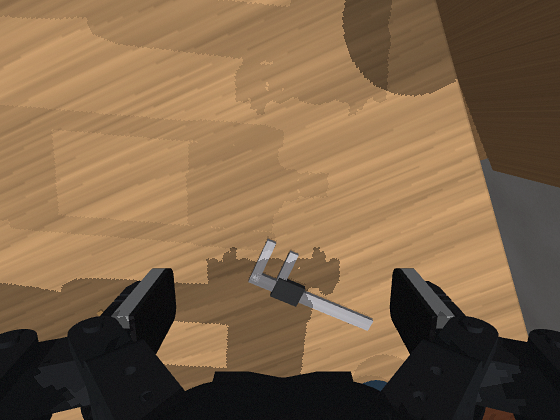

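Board candidates in the top view are the dark one at (343,148) and two orange look-alikes at (370,281) and (433,295). I choose the dark one. Car candidates are the coral cab on the mat at (327,207) and the pink one off the mat at (313,261). I choose the coral. The slot is at (239,207) and the cross at (196,200). I'll check this choice in close crops.

```bash
python3 - <<'E'
import cv2,numpy as np
t=cv2.imread("pics/top0.png"); s=cv2.imread("pics/side0.png")
f=lambda im,x,y,w,h,k:cv2.resize(im[y:y+h,x:x+w],None,fx=k,fy=k,interpolation=cv2.INTER_CUBIC)
cv2.imwrite("pics/ct.png",f(t,290,120,130,110,6))
cv2.imwrite("pics/cs.png",f(s,280,170,130,100,6))
cv2.imwrite("pics/ct2.png",f(t,100,150,170,90,4.7))
cv2.imwrite("pics/cs2.png",f(s,200,85,100,130,4.6))
E
```

```text
(no output)
```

View pics/ct.png

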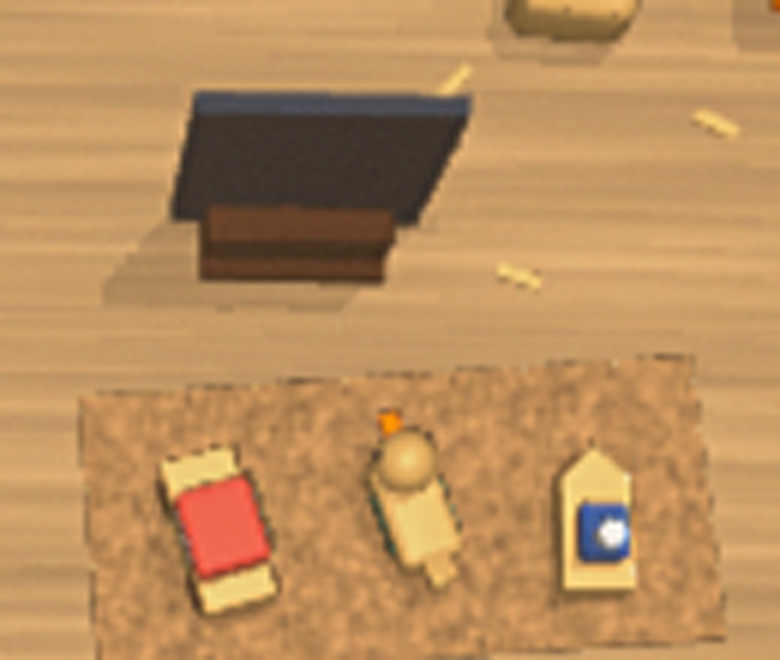

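View pics/cs.png

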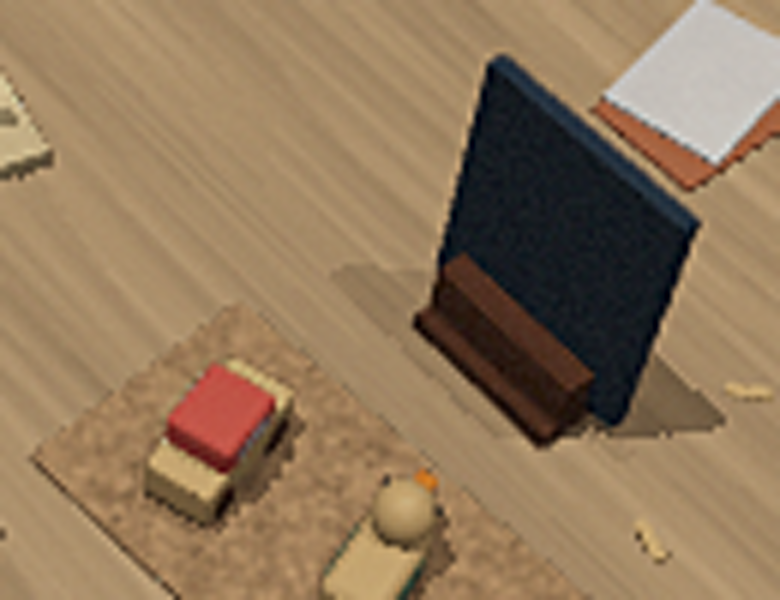

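View pics/ct2.png

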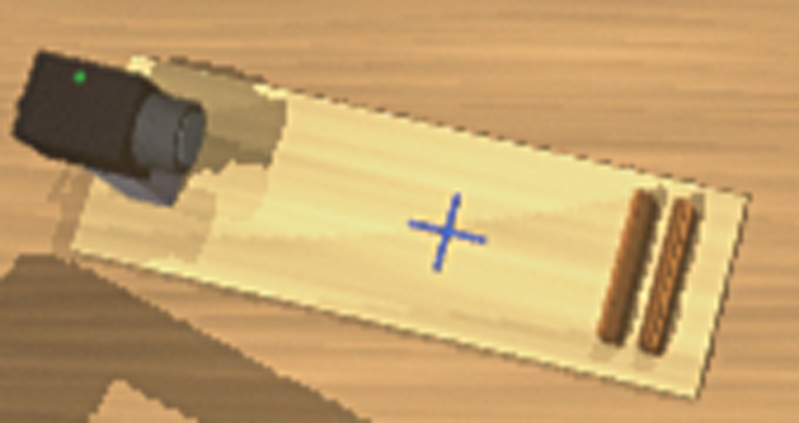

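View pics/cs2.png

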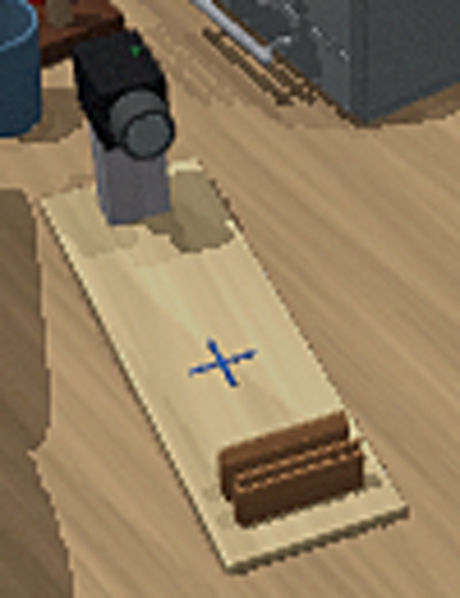

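```bash
cat > h.py <<'E'
import numpy as np,cv2
def KW(m):
    f=210/np.tan(np.radians(m['fov_y']/2)); K=np.array([[f,0,m['cx']],[0,f,m['cy']],[0,0,1]])
    return K,np.array(m['world_to_cam'])
def proj(m,X):
    K,W=KW(m); X=np.atleast_2d(X); c=(W[:3,:3]@X.T).T+W[:3,3]; p=(K@c.T).T; return p[:,:2]/p[:,2:]
def ray(m,u):
    K,W=KW(m); R=W[:3,:3]; o=-R.T@W[:3,3]; d=R.T@np.linalg.inv(K)@np.array([u[0],u[1],1]); return o,d
def plane(m,u,z):
    o,d=ray(m,u); return o+d*(z-o[2])/d[2]
def tri(m1,u1,m2,u2):
    P=[KW(m)[0]@KW(m)[1][:3] for m in (m1,m2)]
    X=cv2.triangulatePoints(P[0],P[1],np.array(u1,float).reshape(2,1),np.array(u2,float).reshape(2,1))[:,0]; X=X[:3]/X[3]
    r=[np.linalg.norm(proj(m,X)[0]-u) for m,u in((m1,u1),(m2,u2))]
    return X,r
def unc(p,off,k): return ((np.array(p)+.5)/k-.5+np.array(off))
E
python3 - <<'E'
from bench import arm
from h import *
np.set_printoptions(precision=4,suppress=True)
T=arm.camera_model("top");S=arm.camera_model("side")
a=lambda p:unc(p,(290,120),6); b=lambda p:unc(p,(280,170),6)
c=lambda p:unc(p,(100,150),4.7); d=lambda p:unc(p,(200,85),4.6)
for n,p,q in [("board far L",a((196,92)),b((503,55))),("board R",a((470,97)),b((698,226))),("board near L",a((190,112)),b((489,62))),
 ("cab UL",a((178,497)),b((222,364))),("cab UR",a((242,475)),b((274,400))),("cab LR",a((270,562)),b((228,469))),("cab LL",a((203,577)),b((168,425))),
 ("cross",c((448,233)),d((221,364))),("crossEnds1",c((410,223)),d((211,341))),("plate R",c((748,197)),d((408,512))),("plate B",c((697,398)),d((236,570)))]:
    X,r=tri(T,p,S,q); print(n,X,np.round(r,1), plane(T,p,.012))
# mid cab tops
E
```

```text
board far L [ 0.653  -0.1594  0.1595] [0.5 0.6] [ 0.7103 -0.172   0.012 ]
board R [ 0.6528 -0.2791  0.1576] [0.6 0.8] [ 0.7097 -0.3074  0.012 ]
board near L [ 0.6452 -0.1574  0.1576] [0.2 0.2] [ 0.6999 -0.169   0.012 ]
cab UL [ 0.4968 -0.1608  0.0502] [0.2 0.2] [ 0.5047 -0.1634  0.012 ]
cab UR [ 0.5066 -0.1899  0.0479] [0.5 0.7] [ 0.5161 -0.1942  0.012 ]
cab LR [ 0.467  -0.2037  0.043 ] [0.3 0.3] [ 0.4736 -0.2074  0.012 ]
cab LL [ 0.4582 -0.1719  0.048 ] [0.4 0.5] [ 0.4658 -0.1754  0.012 ]
cross [0.5073 0.1969 0.0131] [0.4 0.4] [0.5085 0.1967 0.012 ]
crossEnds1 [0.5136 0.2205 0.0134] [0.2 0.2] [0.5144 0.2206 0.012 ]
plate R [0.535  0.0129 0.0055] [0.3 0.3] [0.5342 0.0122 0.012 ]
plate B [0.4104 0.0396 0.0065] [0.4 0.5] [0.4085 0.0396 0.012 ]
```

{"op": "servo_tool", "data": {"steps": [{"dx": -0.031,"dy": 0.038,"dz": -0.012,"spin": -1,"hand": 0},{"dx": -0.062,"dy": 0.076,"dz": -0.024,"spin": -2,"hand": 0},{"dx": -0.093,"dy": 0.113,"dz": -0.036,"spin": -3,"hand": 0},{"dx": -0.124,"dy": 0.151,"dz": -0.048,"spin": -4,"hand": 0},{"dx": -0.155,"dy": 0.189,"dz": -0.06,"spin": -5,"hand": 0},{"dx": -0.187,"dy": 0.227,"dz": -0.072,"spin": -6,"hand": 0},{"dx": -0.218,"dy": 0.265,"dz": -0.084,"spin": -7,"hand": 0},{"dx": -0.25,"dy": 0.302,"dz": -0.096,"spin": -8,"hand": 0},{"dx": -0.28,"dy": 0.34,"dz": -0.108,"spin": -9,"hand": 0},{"dx": -0.311,"dy": 0.378,"dz": -0.12,"spin": -10.6,"hand": 0}]}}

```text
t: 1.15
tool_pos: [0.4589, 0.122, 0.3508]
orientation: [2.443, 1.975, 0.0]
force: [1.2, 0.3, 0.4]
width: 0.0854
```

```bash
cat > snap.py <<'E'
import sys,json
from bench import arm
import cv2,numpy as np
o=arm.observe(); R=cv2.Rodrigues(np.array(o['orientation']))[0]
print(round(o['t'],2),np.round(o['tool_pos'],4),'yaw',round(np.degrees(np.arctan2(R[1,0],R[0,0])),2),'zaxis',np.round(R[:,2],3),'F',np.round(o['force'],2),'w',round(o['width'],4))
for n in sys.argv[2:]:
    m=arm.camera_model(n); m['world_to_cam']=np.array(m['world_to_cam']).tolist()
    cv2.imwrite(f"pics/{n}_{sys.argv[1]}.png",arm.snapshot(n)[:,:,::-1]); json.dump(m,open(f"pics/{n}_{sys.argv[1]}.json","w"))
E
python3 snap.py 1 wrist
```

```text
1.15 [0.4589 0.122  0.3508] yaw 77.91 zaxis [ 0.  0. -1.] F [1.18 0.28 0.39] w 0.0854
```

View pics/wrist_1.png

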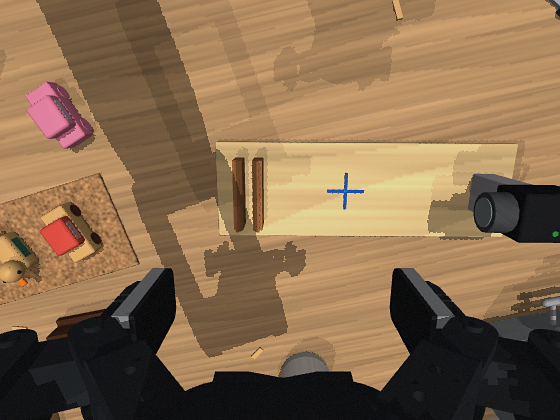

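The wrist view shows the stand: slot cheeks at (238,194) and (258,194), blue cross at (346,191), and the coral car at (62,235). I'll zoom in to measure.

```bash
python3 - <<'E'
import cv2
t=cv2.imread("pics/wrist_1.png")
cv2.imwrite("pics/cw1.png",cv2.resize(t[130:250,210:380],None,fx=4.7,fy=4.7,interpolation=cv2.INTER_CUBIC))
E
```

```text
(no output)
```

View pics/cw1.png

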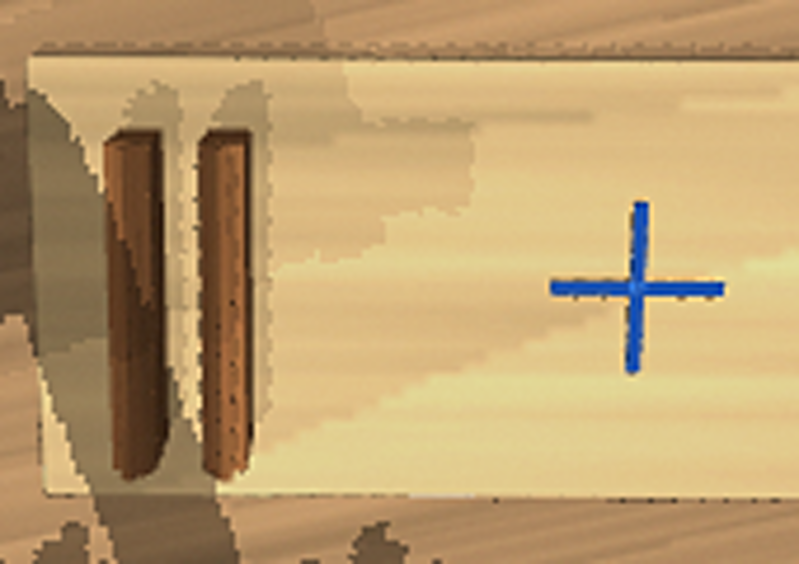

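```bash
python3 - <<'E'
import json
from h import *
np.set_printoptions(precision=4,suppress=True)
m=json.load(open("pics/wrist_1.json"))
u=lambda p:unc(p,(210,130),4.7)
P=lambda p,z=.012:plane(m,u(p),z)
c=P((637,288));print("cross",c)
for n,a,b in [("arm y",(551,288),(724,288)),("arm x",(633,373),(641,203)),("plate edge top",(30,57),(799,58)),("plate bot",(45,494),(799,498)),("left",(27,60),(45,494))]:
    A,B=P(a),P(b);print(n,A,B,np.degrees(np.arctan2(*(B-A)[1::-1])),(A+B)/2)
yaw=np.radians(77.9)
for deg in (77.6,):
    y=np.array([np.cos(np.radians(deg)),np.sin(np.radians(deg)),0]); x=np.array([y[1],-y[0],0])
    s=c-0.13*y; print("slot",s)
    im=cv2.imread("pics/wrist_1.png")
    im=cv2.resize(im[130:250,210:380],None,fx=4.7,fy=4.7,interpolation=cv2.INTER_CUBIC)
    for yy,z,col in[(-.0065,.012,(0,255,0)),(.0065,.012,(0,255,0)),(-.0125,.057,(255,0,255)),(.0125,.057,(255,0,255)),(0,.012,(0,0,255))]:
        q=[(proj(m,s+x*xx+y*yy+[0,0,z-.012])[0]-[210,130]+.5)*4.7-.5 for xx in(-.045,.045)]
        cv2.line(im,*[tuple(int(v) for v in w) for w in q],col,1)
    cv2.imwrite("pics/cw1b.png",im)
E
```

```text
cross [0.5086 0.1986 0.012 ]
arm y [0.5034 0.1742 0.012 ] [0.5139 0.2233 0.012 ] 77.94249653465054 [0.5087 0.1988 0.012 ]
arm x [0.5336 0.1933 0.012 ] [0.4844 0.2038 0.012 ] 167.9183214733342 [0.509  0.1985 0.012 ]
plate edge top [0.4081 0.0433 0.012 ] [0.4533 0.2537 0.012 ] 77.86556464953836 [0.4307 0.1485 0.012 ]
plate bot [0.5337 0.0146 0.012 ] [0.5822 0.2356 0.012 ] 77.62570247860066 [0.558  0.1251 0.012 ]
left [0.4087 0.0423 0.012 ] [0.5337 0.0146 0.012 ] -12.462063356126778 [0.4712 0.0284 0.012 ]
slot [0.4807 0.0716 0.012 ]
```

View pics/cw1b.png

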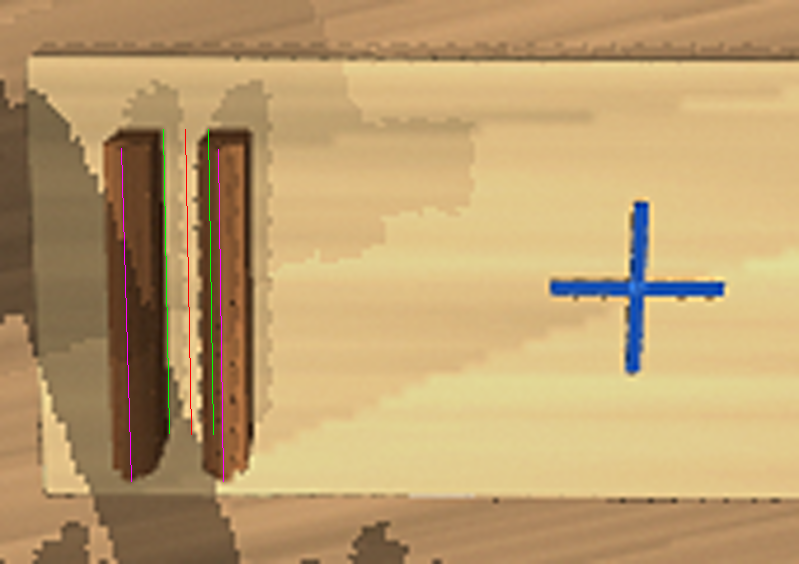

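The prediction of the slot from the cross lands on the cheeks. The slot floor is about (0.481, 0.071, 0.012) with the stand's y axis at 77.9°. Next I go above the board.

{"op": "servo_tool", "data": {"steps": [{"dx": -0.029,"dy": 0.026,"dz": 0.007,"spin": 7.8,"hand": 0},{"dx": -0.059,"dy": 0.051,"dz": 0.014,"spin": 15.6,"hand": 0},{"dx": -0.088,"dy": 0.077,"dz": 0.021,"spin": 23.4,"hand": 0},{"dx": -0.118,"dy": 0.102,"dz": 0.028,"spin": 31.2,"hand": 0},{"dx": -0.147,"dy": 0.128,"dz": 0.035,"spin": 39,"hand": 0},{"dx": -0.176,"dy": 0.154,"dz": 0.042,"spin": 46.8,"hand": 0},{"dx": -0.206,"dy": 0.179,"dz": 0.049,"spin": 54.6,"hand": 0},{"dx": -0.235,"dy": 0.205,"dz": 0.056,"spin": 62.4,"hand": 0},{"dx": -0.265,"dy": 0.23,"dz": 0.063,"spin": 70.2,"hand": 0},{"dx": -0.294,"dy": 0.256,"dz": 0.07,"spin": 77.9,"hand": 0}]}}

```text
t: 2.2
tool_pos: [0.6474, -0.2185, 0.2795]
orientation: [-3.141, 0.01, 0.001]
force: [0.7, 0.6, -0.0]
width: 0.0855
```

```bash
python3 snap.py 2 wrist
```

```text
2.2 [ 0.6474 -0.2185  0.2795] yaw -0.37 zaxis [-0.001  0.    -1.   ] F [ 0.7   0.6  -0.04] w 0.0855
```

View pics/wrist_2.png

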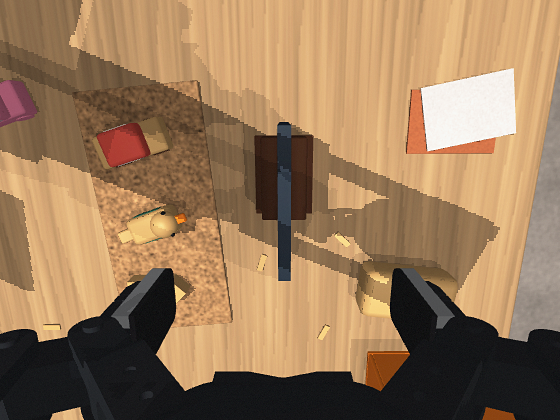

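Board top edge runs from (284,132) to (284,280), straight between the fingers. The car is at (130,143), the duck at (155,228) and the boat under the left finger at (160,290).

```bash
python3 - <<'E'
import json
from h import *
np.set_printoptions(precision=4,suppress=True)
t=cv2.imread("pics/wrist_2.png")
cv2.imwrite("pics/cw2.png",cv2.resize(t[110:290,230:340],None,fx=3.3,fy=3.3,interpolation=cv2.INTER_CUBIC))
cv2.imwrite("pics/cw2c.png",cv2.resize(t[80:280,70:230],None,fx=3,fy=3,interpolation=cv2.INTER_CUBIC))
E
```

```text
(no output)
```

View pics/cw2.png

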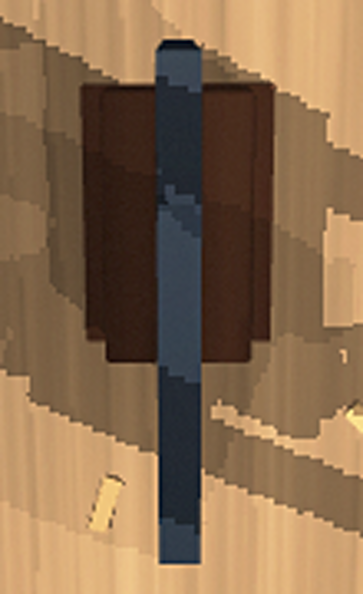

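View pics/cw2c.png

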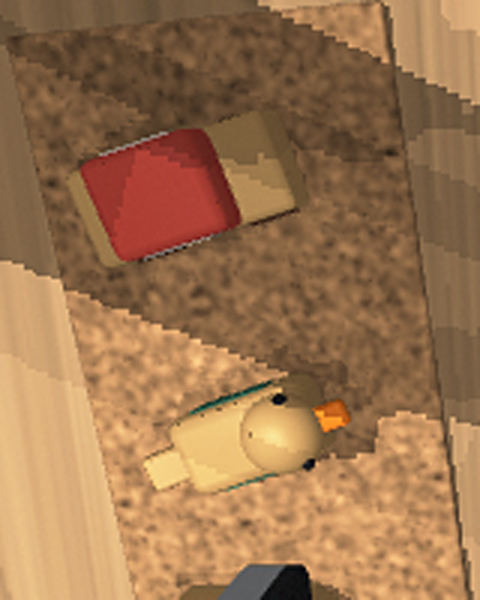

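```bash
python3 - <<'E'
import json
from h import *
np.set_printoptions(precision=4,suppress=True)
m=json.load(open("pics/wrist_2.json"));T=json.load(open("pics/wrist_1.json"))
u=lambda p:unc(p,(230,110),3.3); v=lambda p:unc(p,(70,80),3)
A=plane(m,u((179,50)),.16);B=plane(m,u((180,563)),.16);print(A,B,(A+B)/2,np.linalg.norm(A-B))
print("thick",plane(m,u((156,300)),.16),plane(m,u((202,300)),.16))
C=[plane(m,v(p),.052) for p in((80,163),(205,128),(241,222),(118,262))]
print(np.array(C),np.mean(C,0)); 
for i,j in((0,1),(3,2)):
  d=C[j]-C[i];print(np.degrees(np.arctan2(d[1],d[0])),np.linalg.norm(d))
d1=plane(m,v((260,430)),.05);print("duck head-ish",d1)
E
```

```text
[ 0.6482 -0.1584  0.16  ] [ 0.6478 -0.2786  0.16  ] [ 0.648  -0.2185  0.16  ] 0.12019609139855851
thick [ 0.6427 -0.2135  0.16  ] [ 0.6531 -0.2135  0.16  ]
[[ 0.4599 -0.169   0.052 ]
 [ 0.5031 -0.1578  0.052 ]
 [ 0.5119 -0.1889  0.052 ]
 [ 0.4682 -0.2022  0.052 ]] [ 0.4858 -0.1795  0.052 ]
14.4412078020425 0.044583947624218884
17.020458378897224 0.04562852052638322
duck head-ish [ 0.5104 -0.2633  0.05  ]
```

{"op": "servo_tool", "data": {"steps": [{"dz": 0.03,"hand": 0},{"dz": 0.065,"hand": 0},{"dz": 0.1,"hand": 0},{"dz": 0.135,"hand": 0},{"dz": 0.157,"hand": 0},{"dz": 0.157,"hand": 0},{"dz": 0.157,"hand": 0},{"dz": 0.157,"hand": 255},{"dz": 0.157,"hand": 255},{"dz": 0.157,"hand": 255}], "grip_force": 40}}

```text
validation failed for argument at $.st...
```

```bash
python3 snap.py 3
```

```text
2.25 [ 0.6478 -0.2236  0.2753] yaw -1.06 zaxis [-0.004 -0.001 -1.   ] F [-3.49 -2.56 -2.26] w 0.0853
```

{"op": "servo_tool", "data": {"steps": [{"dx": 0,"dy": 0,"dz": 0,"spin": 0,"hand": 0},{"dx": 0,"dy": 0,"dz": 0,"spin": 0,"hand": 0},{"dx": 0,"dy": 0,"dz": 0,"spin": 0,"hand": 0},{"dx": 0,"dy": 0,"dz": 0.03,"spin": 0,"hand": 0},{"dx": 0,"dy": 0,"dz": 0.06,"spin": 0,"hand": 0},{"dx": 0,"dy": 0,"dz": 0.09,"spin": 0,"hand": 0},{"dx": 0,"dy": 0,"dz": 0.1,"spin": 0,"hand": 0},{"dx": 0,"dy": 0,"dz": 0.1,"spin": 0,"hand": 0},{"dx": 0,"dy": 0,"dz": 0.1,"spin": 0,"hand": 0},{"dx": 0,"dy": 0,"dz": 0.1,"spin": 0,"hand": 0}], "grip_force": 40}}

```text
t: 3.25
tool_pos: [0.6482, -0.2176, 0.1833]
orientation: [3.14, -0.0, 0.006]
force: [0.7, -0.4, -0.3]
width: 0.0855
```

```bash
python3 snap.py 3 wrist
```

```text
3.25 [ 0.6482 -0.2176  0.1833] yaw -0.01 zaxis [ 0.004 -0.002 -1.   ] F [ 0.75 -0.43 -0.26] w 0.0855
```

View pics/wrist_3.png

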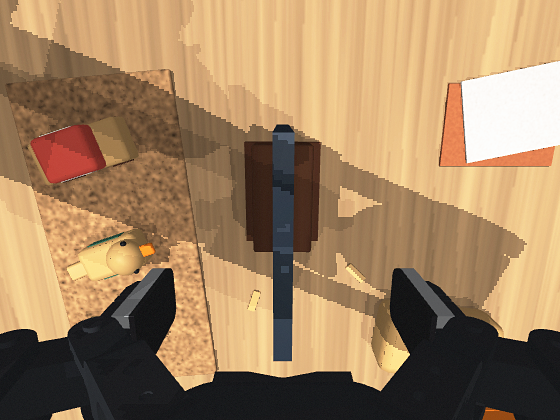

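The board is centred between the fingers (column 283) with its top edge straight. Down and close.

{"op": "servo_tool", "data": {"steps": [{"dx": 0,"dy": 0,"dz": 0.02,"spin": 0,"hand": 0},{"dx": 0,"dy": 0,"dz": 0.04,"spin": 0,"hand": 0},{"dx": 0,"dy": 0,"dz": 0.06,"spin": 0,"hand": 0},{"dx": 0,"dy": 0,"dz": 0.06,"spin": 0,"hand": 0},{"dx": 0,"dy": 0,"dz": 0.06,"spin": 0,"hand": 255},{"dx": 0,"dy": 0,"dz": 0.06,"spin": 0,"hand": 255},{"dx": 0,"dy": 0,"dz": 0.06,"spin": 0,"hand": 255},{"dx": 0,"dy": 0,"dz": 0.06,"spin": 0,"hand": 255},{"dx": 0,"dy": 0,"dz": 0.06,"spin": 0,"hand": 255},{"dx": 0,"dy": 0,"dz": 0.06,"spin": 0,"hand": 255}], "grip_force": 40}}

```text
t: 4.3
tool_pos: [0.6474, -0.2175, 0.121]
orientation: [3.141, -0.001, 0.002]
force: [-0.2, -0.5, 1.1]
width: 0.0096
```

```bash
python3 snap.py 4 wrist
```

```text
4.3 [ 0.6474 -0.2175  0.121 ] yaw -0.03 zaxis [ 0.001 -0.    -1.   ] F [-0.15 -0.46  1.06] w 0.0096
```

View pics/wrist_4.png

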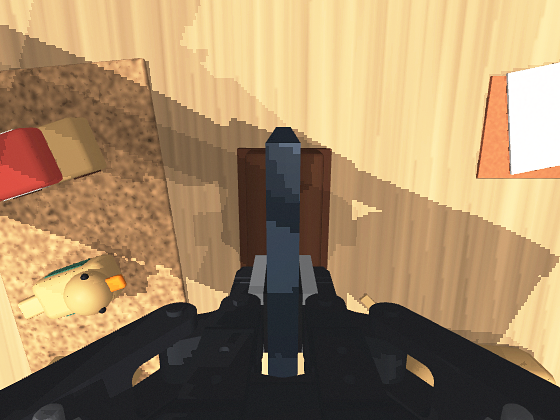

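The fingers hold the board (opening 9.6 mm). Now straight up.

{"op": "servo_tool", "data": {"steps": [{"dx": 0,"dy": 0,"dz": -0.01,"spin": 0,"hand": 255},{"dx": 0,"dy": 0,"dz": -0.025,"spin": 0,"hand": 255},{"dx": 0,"dy": 0,"dz": -0.045,"spin": 0,"hand": 255},{"dx": 0,"dy": 0,"dz": -0.065,"spin": 0,"hand": 255},{"dx": 0,"dy": 0,"dz": -0.085,"spin": 0,"hand": 255},{"dx": 0,"dy": 0,"dz": -0.1,"spin": 0,"hand": 255},{"dx": 0,"dy": 0,"dz": -0.11,"spin": 0,"hand": 255},{"dx": 0,"dy": 0,"dz": -0.12,"spin": 0,"hand": 255},{"dx": 0,"dy": 0,"dz": -0.12,"spin": 0,"hand": 255},{"dx": 0,"dy": 0,"dz": -0.12,"spin": 0,"hand": 255}], "grip_force": 40}}

```text
t: 5.35
tool_pos: [0.6468, -0.2173, 0.2398]
orientation: [-3.141, 0.001, 0.001]
force: [0.1, -0.6, -1.3]
width: 0.0094
```

```bash
python3 snap.py 5 side
```

```text
5.35 [ 0.6468 -0.2173  0.2398] yaw -0.04 zaxis [-0.001  0.    -1.   ] F [ 0.11 -0.63 -1.32] w 0.0094
```

View pics/side_5.png

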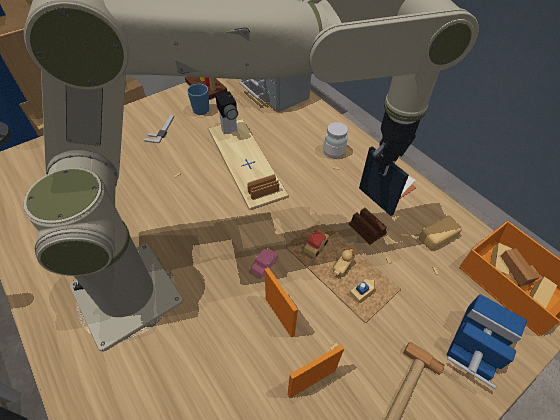

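The board is out of the rack and hanging upright at (385,180). Carry it to above the slot.

{"op": "servo_tool", "data": {"steps": [{"dx": -0.01,"dy": -0.018,"dz": 0,"spin": -3,"hand": 255},{"dx": -0.025,"dy": -0.045,"dz": 0,"spin": -8,"hand": 255},{"dx": -0.045,"dy": -0.08,"dz": 0,"spin": -14,"hand": 255},{"dx": -0.066,"dy": -0.116,"dz": 0,"spin": -20,"hand": 255},{"dx": -0.087,"dy": -0.152,"dz": 0,"spin": -26,"hand": 255},{"dx": -0.108,"dy": -0.188,"dz": 0,"spin": -32,"hand": 255},{"dx": -0.129,"dy": -0.224,"dz": 0,"spin": -38,"hand": 255},{"dx": -0.147,"dy": -0.256,"dz": 0,"spin": -44,"hand": 255},{"dx": -0.16,"dy": -0.278,"dz": 0,"spin": -50,"hand": 255},{"dx": -0.166,"dy": -0.288,"dz": 0,"spin": -55,"hand": 255}]}}

```text
t: 6.4
tool_pos: [0.4794, 0.0727, 0.2394]
orientation: [-2.781, -1.458, 0.002]
force: [0.8, -0.4, -0.8]
width: 0.0096
```

{"op": "servo_tool", "data": {"steps": [{"dx": 0,"dy": 0,"dz": 0,"spin": -6,"hand": 255},{"dx": 0,"dy": 0,"dz": 0,"spin": -11,"hand": 255},{"dx": 0,"dy": 0,"dz": 0,"spin": -16,"hand": 255},{"dx": 0,"dy": 0,"dz": 0,"spin": -20,"hand": 255},{"dx": 0,"dy": 0,"dz": 0,"spin": -22.9,"hand": 255},{"dx": 0,"dy": 0,"dz": 0,"spin": -22.9,"hand": 255},{"dx": 0,"dy": 0,"dz": 0,"spin": -22.9,"hand": 255},{"dx": 0,"dy": 0,"dz": 0,"spin": -22.9,"hand": 255},{"dx": 0,"dy": 0,"dz": 0,"spin": -22.9,"hand": 255},{"dx": 0,"dy": 0,"dz": 0,"spin": -22.9,"hand": 255}]}}

```text
t: 7.4
tool_pos: [0.4811, 0.0707, 0.2403]
orientation: [2.444, 1.974, -0.0]
force: [0.2, -1.2, -2.8]
width: 0.0095
```

```bash
python3 snap.py 6 wrist side top
```

```text
7.4 [0.4811 0.0707 0.2403] yaw 77.84 zaxis [-0. -0. -1.] F [ 0.19 -1.18 -2.82] w 0.0095
```

View pics/wrist_6.png

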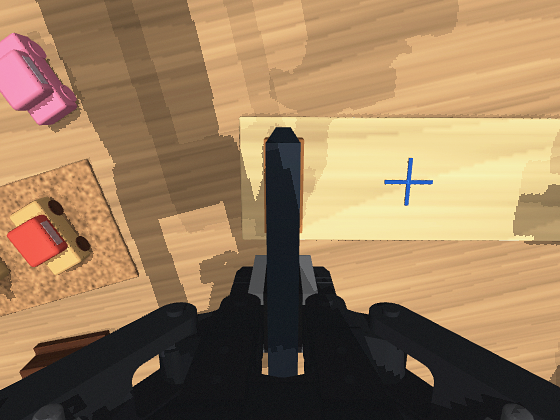

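View pics/side_6.png

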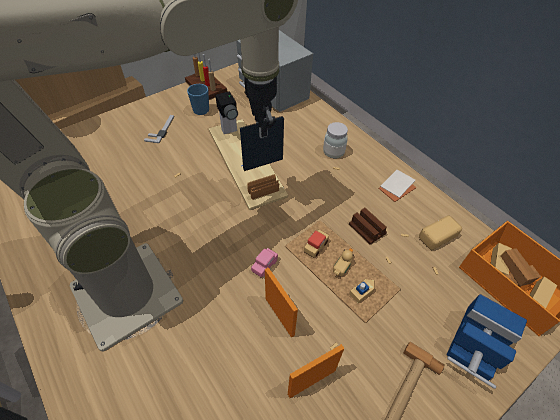

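View pics/top_6.png

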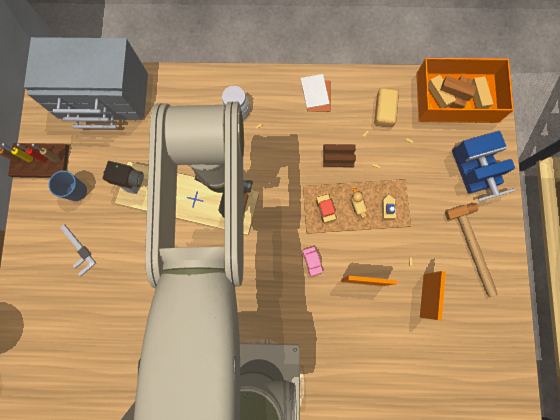

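The board hangs over the slot, with cheek slivers showing evenly on both sides at columns 264 and 303. The cross is at (408,182). A quick recheck of the cross from here before descending.

```bash
python3 - <<'E'
import json
from h import *
m=json.load(open("pics/wrist_6.json")); im=cv2.imread("pics/wrist_6.png").astype(int)
B,G,R=im[...,0],im[...,1],im[...,2]
k=(B>120)&(B-R>60); k[:, :340]=0; n,l,st,ce=cv2.connectedComponentsWithStats(k.astype(np.uint8))
i=1+st[1:,4].argmax(); x,y,w,h,_=st[i]; print(st[i],ce[i]); c=plane(m,ce[i],.012); print("cross",c)
ys,xs=np.where(l==i); hor=abs(ys-ce[i][1])<3; p=np.polyfit(xs[hor],ys[hor],1)
a,b=[plane(m,(q,np.polyval(p,q)),.012) for q in(x,x+w)]; d=b-a; ang=np.arctan2(d[1],d[0]); print(np.degrees(ang))
print("slot",c-.13*np.array([np.cos(np.radians(77.9)),np.sin(np.radians(77.9)),0]))
E
```

```text
[385 158  48  47 358] [408.39385475 181.12290503]
cross [0.50804521 0.19921376 0.012     ]
77.87150556184193
slot [0.4807948  0.07210194 0.012     ]
```

{"op": "servo_tool", "data": {"steps": [{"dx": 0.001,"dy": 0,"dz": 0.015,"spin": 0,"hand": 255},{"dx": 0.001,"dy": 0,"dz": 0.035,"spin": 0,"hand": 255},{"dx": 0.001,"dy": 0,"dz": 0.05,"spin": 0,"hand": 255},{"dx": 0.001,"dy": 0,"dz": 0.06,"spin": 0,"hand": 255},{"dx": 0.001,"dy": 0,"dz": 0.065,"spin": 0,"hand": 255},{"dx": 0.001,"dy": 0,"dz": 0.07,"spin": 0,"hand": 255},{"dx": 0.001,"dy": 0,"dz": 0.075,"spin": 0,"hand": 255},{"dx": 0.001,"dy": 0,"dz": 0.08,"spin": 0,"hand": 255},{"dx": 0.001,"dy": 0,"dz": 0.085,"spin": 0,"hand": 255},{"dx": 0.001,"dy": 0,"dz": 0.085,"spin": 0,"hand": 255}]}}

```text
t: 8.55
tool_pos: [0.4809, 0.0717, 0.1546]
orientation: [-2.443, -1.974, 0.001]
force: [0.7, -1.1, -2.0]
width: 0.0094
```

```bash
python3 snap.py 7
```

```text
8.55 [0.4809 0.0717 0.1546] yaw 77.87 zaxis [-0.001 -0.    -1.   ] F [ 0.66 -1.08 -1.95] w 0.0094
```

{"op": "servo_tool", "data": {"steps": [{"dx": 0,"dy": 0,"dz": 0.004,"spin": 0,"hand": 255},{"dx": 0,"dy": 0,"dz": 0.009,"spin": 0,"hand": 255},{"dx": 0,"dy": 0,"dz": 0.014,"spin": 0,"hand": 255},{"dx": 0,"dy": 0,"dz": 0.019,"spin": 0,"hand": 255},{"dx": 0,"dy": 0,"dz": 0.023,"spin": 0,"hand": 255},{"dx": 0,"dy": 0,"dz": 0.026,"spin": 0,"hand": 255},{"dx": 0,"dy": 0,"dz": 0.029,"spin": 0,"hand": 255},{"dx": 0,"dy": 0,"dz": 0.031,"spin": 0,"hand": 255},{"dx": 0,"dy": 0,"dz": 0.032,"spin": 0,"hand": 255},{"dx": 0,"dy": 0,"dz": 0.032,"spin": 0,"hand": 255}]}}

```text
t: 9.55
tool_pos: [0.4813, 0.0717, 0.1233]
orientation: [-2.444, -1.974, 0.0]
force: [0.0, -0.7, -1.2]
width: 0.0093
```

```bash
python3 snap.py 8 side wrist
```

```text
9.55 [0.4813 0.0717 0.1233] yaw 77.86 zaxis [-0. -0. -1.] F [ 0.02 -0.71 -1.19] w 0.0093
```

View pics/side_8.png

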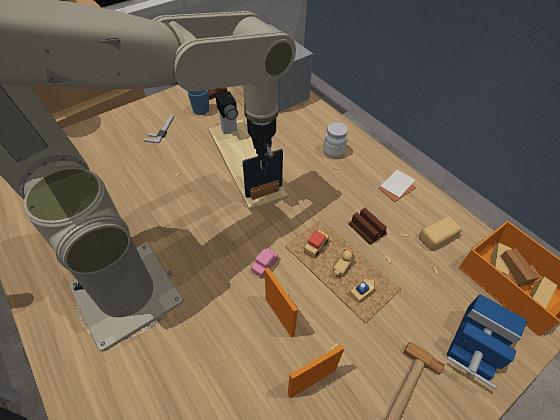

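The board sits deep in the slot, at (263,172). I press a few mm further to feel the floor.

{"op": "servo_tool", "data": {"steps": [{"dx": 0,"dy": 0,"dz": 0.0005,"spin": 0,"hand": 255},{"dx": 0,"dy": 0,"dz": 0.001,"spin": 0,"hand": 255},{"dx": 0,"dy": 0,"dz": 0.0015,"spin": 0,"hand": 255},{"dx": 0,"dy": 0,"dz": 0.002,"spin": 0,"hand": 255},{"dx": 0,"dy": 0,"dz": 0.0025,"spin": 0,"hand": 255},{"dx": 0,"dy": 0,"dz": 0.003,"spin": 0,"hand": 255},{"dx": 0,"dy": 0,"dz": 0.003,"spin": 0,"hand": 255},{"dx": 0,"dy": 0,"dz": 0.003,"spin": 0,"hand": 255},{"dx": 0,"dy": 0,"dz": 0.003,"spin": 0,"hand": 255},{"dx": 0,"dy": 0,"dz": 0.003,"spin": 0,"hand": 255}]}}

```text
t: 10.65
tool_pos: [0.4819, 0.0719, 0.123]
orientation: [2.443, 1.974, 0.002]
force: [-10.1, -0.2, 19.9]
width: 0.0095
```

```bash
python3 snap.py 9
```

```text
10.65 [0.4819 0.0719 0.123 ] yaw 77.88 zaxis [ 0.001  0.    -1.   ] F [-10.12  -0.17  19.93] w 0.0095
```

The floor is felt at TCP z 0.123, as predicted, with 20 N upward. Relax, open and lift.

{"op": "servo_tool", "data": {"steps": [{"dx": 0,"dy": 0,"dz": -0.002,"spin": 0,"hand": 255},{"dx": 0,"dy": 0,"dz": -0.002,"spin": 0,"hand": 255},{"dx": 0,"dy": 0,"dz": -0.002,"spin": 0,"hand": 0},{"dx": 0,"dy": 0,"dz": -0.002,"spin": 0,"hand": 0},{"dx": 0,"dy": 0,"dz": -0.002,"spin": 0,"hand": 0},{"dx": 0,"dy": 0,"dz": -0.002,"spin": 0,"hand": 0},{"dx": 0,"dy": 0,"dz": -0.002,"spin": 0,"hand": 0},{"dx": 0,"dy": 0,"dz": -0.002,"spin": 0,"hand": 0},{"dx": 0,"dy": 0,"dz": -0.002,"spin": 0,"hand": 0},{"dx": 0,"dy": 0,"dz": -0.002,"spin": 0,"hand": 0}]}}

```text
t: 11.65
tool_pos: [0.4813, 0.0718, 0.1223]
orientation: [-2.444, -1.974, 0.0]
force: [-0.3, 0.5, -0.3]
width: 0.0851
```

{"op": "servo_tool", "data": {"steps": [{"dx": 0,"dy": 0,"dz": -0.01,"spin": 0,"hand": 0},{"dx": 0,"dy": 0,"dz": -0.03,"spin": 0,"hand": 0},{"dx": 0,"dy": 0,"dz": -0.055,"spin": 0,"hand": 0},{"dx": 0,"dy": 0,"dz": -0.08,"spin": 0,"hand": 0},{"dx": 0,"dy": 0,"dz": -0.105,"spin": 0,"hand": 0},{"dx": 0,"dy": 0,"dz": -0.13,"spin": 0,"hand": 0},{"dx": 0,"dy": 0,"dz": -0.15,"spin": 0,"hand": 0},{"dx": 0,"dy": 0,"dz": -0.16,"spin": 0,"hand": 0},{"dx": 0,"dy": 0,"dz": -0.16,"spin": 0,"hand": 0},{"dx": 0,"dy": 0,"dz": -0.16,"spin": 0,"hand": 0}]}}

```text
t: 12.65
tool_pos: [0.4811, 0.0717, 0.2817]
orientation: [-2.443, -1.974, 0.001]
force: [0.2, 0.0, -0.3]
width: 0.0855
```

```bash
python3 snap.py 10 wrist side; python3 - <<'E'
import cv2
s=cv2.imread("pics/side_10.png")
cv2.imwrite("pics/cs10.png",cv2.resize(s[85:215,200:300],None,fx=4.6,fy=4.6,interpolation=cv2.INTER_CUBIC))
E
```

```text
12.65 [0.4811 0.0717 0.2817] yaw 77.87 zaxis [-0.001 -0.    -1.   ] F [ 0.22  0.04 -0.29] w 0.0855
```

View pics/wrist_10.png

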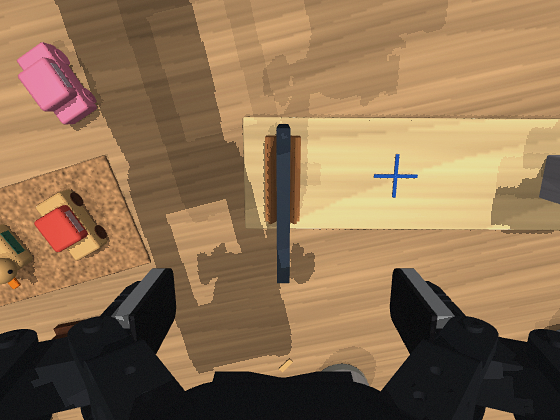

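View pics/cs10.png

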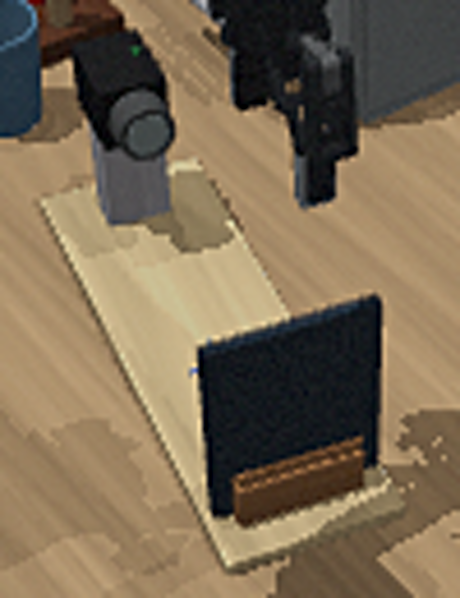

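The board stands home in the slot, top edge from (284,130) to (283,282) in the wrist view, and upright in the side crop. Next I move over the car and check the board's numbers along the way.

{"op": "servo_tool", "data": {"steps": [{"dx": -0.012,"dy": 0.003,"dz": 0,"spin": -2,"hand": 0},{"dx": -0.035,"dy": 0.008,"dz": 0,"spin": -5,"hand": 0},{"dx": -0.07,"dy": 0.016,"dz": 0,"spin": -9,"hand": 0},{"dx": -0.11,"dy": 0.025,"dz": 0.01,"spin": -14,"hand": 0},{"dx": -0.15,"dy": 0.034,"dz": 0.02,"spin": -19,"hand": 0},{"dx": -0.19,"dy": 0.043,"dz": 0.035,"spin": -23,"hand": 0},{"dx": -0.22,"dy": 0.05,"dz": 0.05,"spin": -26,"hand": 0},{"dx": -0.24,"dy": 0.055,"dz": 0.06,"spin": -28,"hand": 0},{"dx": -0.246,"dy": 0.056,"dz": 0.06,"spin": -29,"hand": 0},{"dx": -0.246,"dy": 0.056,"dz": 0.06,"spin": -29,"hand": 0}]}}

```text
t: 13.75
tool_pos: [0.4836, -0.1808, 0.2213]
orientation: [-1.872, -2.52, 0.0]
force: [-0.2, -0.1, 0.1]
width: 0.0857
```

```bash
python3 snap.py 11 wrist; python3 - <<'E'
import json
from h import *
m=json.load(open("pics/wrist_10.json"))
A=plane(m,(283.7,131),.162);B=plane(m,(283,282.5),.162);d=A-B
print("board",A,B,(A+B)/2,np.linalg.norm(d),np.degrees(np.arctan2(d[1],d[0])))
t=cv2.imread("pics/wrist_11.png")
cv2.imwrite("pics/cw11.png",cv2.resize(t[100:320,180:400],None,fx=2.7,fy=2.7,interpolation=cv2.INTER_CUBIC))
E
```

```text
13.75 [ 0.4836 -0.1808  0.2213] yaw 106.78 zaxis [-0.002  0.001 -1.   ] F [-0.2  -0.13  0.06] w 0.0857
board [0.42625577 0.08433339 0.162     ] [0.54150484 0.05914003 0.162     ] [0.4838803  0.07173671 0.162     ] 0.11797056323325399 167.66915658937899
```

View pics/wrist_11.png

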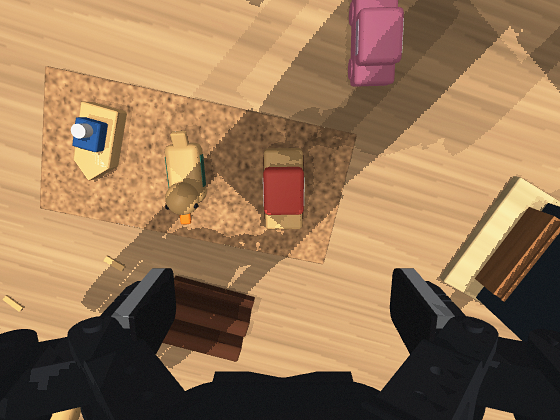

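View pics/cw11.png

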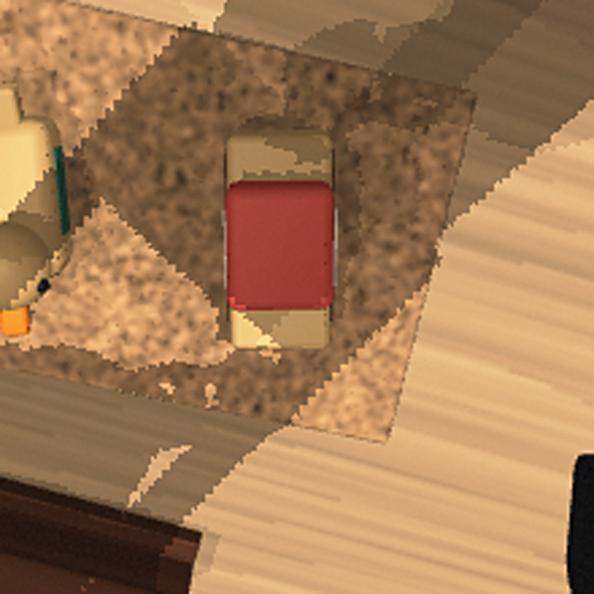

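The coral car is in view aligned with the tool, cab at (284,191). The duck is at (183,185).

```bash
python3 - <<'E'
import json
from h import *
np.set_printoptions(precision=4,suppress=True)
m=json.load(open("pics/wrist_11.json"));m2=json.load(open("pics/wrist_2.json"))
u=lambda p:unc(p,(180,100),2.7); v=lambda p:unc(p,(70,80),3)
C=[u(p) for p in((227,182),(333,182),(333,309),(227,309))]
D=[v(p) for p in((80,163),(118,262),(241,222),(205,128))]
# order: in view11 up= image; map both to world and match
W1=np.array([plane(m,p,.052) for p in C]);W2=np.array([plane(m2,p,.052) for p in D])
print(W1,W1.mean(0));
for a,b in((0,3),(1,2),(0,1)): d=W1[b]-W1[a];print(np.degrees(np.arctan2(d[1],d[0])),np.linalg.norm(d))
for p,q in zip(W1,C):
    j=np.argmin(np.linalg.norm(W2-p,axis=1)); X,r=tri(m,q,m2,D[j]);print(X,np.round(r,1))
for p in((280,133),(281,349)): print("end",plane(m,u(p),.035))
print("duck side",plane(m,u((62,200)),.04))
E
```

```text
[[ 0.4655 -0.2028  0.052 ]
 [ 0.4556 -0.1701  0.052 ]
 [ 0.496  -0.1573  0.052 ]
 [ 0.5062 -0.1911  0.052 ]] [ 0.4808 -0.1803  0.052 ]
16.026074622026258 0.04236056784807392
17.65821066816033 0.04236414316986832
106.8001836426156 0.03410813608700619
[ 0.4661 -0.2028  0.0476] [0. 0.]
[ 0.4564 -0.1694  0.045 ] [0.1 0.1]
[ 0.4988 -0.157   0.0414] [1.2 1.1]
[ 0.5086 -0.1903  0.0428] [0.6 0.5]
end [ 0.447  -0.1905  0.035 ]
end [ 0.5195 -0.1682  0.035 ]
duck side [ 0.489  -0.2543  0.04  ]
```

{"op": "servo_tool", "data": {"steps": [{"dx": 0.001,"dy": -0.001,"dz": 0.015,"spin": 0,"hand": 50},{"dx": 0.001,"dy": -0.001,"dz": 0.035,"spin": 0,"hand": 50},{"dx": 0.001,"dy": -0.001,"dz": 0.055,"spin": 0,"hand": 50},{"dx": 0.001,"dy": -0.001,"dz": 0.075,"spin": 0,"hand": 50},{"dx": 0.001,"dy": -0.001,"dz": 0.095,"spin": 0,"hand": 50},{"dx": 0.001,"dy": -0.001,"dz": 0.11,"spin": 0,"hand": 50},{"dx": 0.001,"dy": -0.001,"dz": 0.12,"spin": 0,"hand": 50},{"dx": 0.001,"dy": -0.001,"dz": 0.125,"spin": 0,"hand": 50},{"dx": 0.001,"dy": -0.001,"dz": 0.125,"spin": 0,"hand": 50},{"dx": 0.001,"dy": -0.001,"dz": 0.125,"spin": 0,"hand": 50}]}}

```text
t: 14.8
tool_pos: [0.4837, -0.1801, 0.0981]
orientation: [1.871, 2.522, 0.0]
force: [0.7, -0.1, -0.1]
width: 0.0688
```

```bash
python3 snap.py 12 wrist
```

```text
14.8 [ 0.4837 -0.1801  0.0981] yaw 106.86 zaxis [ 0.001 -0.001 -1.   ] F [ 0.65 -0.09 -0.07] w 0.0688
```

View pics/wrist_12.png

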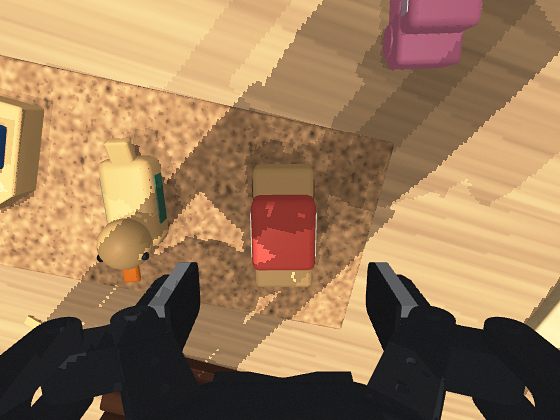

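The cab is at (284,233), centred between the fingers (columns 198 and 370). The duck, at (130,215), is clear of the left finger's descent. I measure the cab once more from this closer view.

```bash
python3 - <<'E'
import json
from h import *
np.set_printoptions(precision=4,suppress=True)
m=json.load(open("pics/wrist_12.json"));m1=json.load(open("pics/wrist_11.json"))
def cab(n,roi):
    im=cv2.cvtColor(cv2.imread(f"pics/wrist_{n}.png"),cv2.COLOR_BGR2HSV).astype(int)
    k=((im[...,0]<6)|(im[...,0]>174))&(im[...,1]>140)&(im[...,2]>60)
    M=np.zeros(k.shape,np.uint8);x,y,w,h=roi;M[y:y+h,x:x+w]=k[y:y+h,x:x+w]
    c=max(cv2.findContours(M,0,2)[0],key=cv2.contourArea); return cv2.minAreaRect(c)
for n,mm,roi in((12,m,(220,150,130,150)),(11,m1,(230,130,110,120))):
    r=cab(n,roi);print(r,plane(mm,r[0],.05)); 
    p=cv2.boxPoints(r);W=np.array([plane(mm,q,.05) for q in p]);print(W.mean(0),[np.round(np.linalg.norm(W[i]-W[i-1]),4) for i in range(4)])
X,rr=tri(m,cab(12,(220,150,130,150))[0],m1,cab(11,(230,130,110,120))[0]);print("tri",X,rr)
X=np.array([.4837,-.1801,.05]);print("tcp axis px",proj(m,X))
E
```

```text
((283.0, 232.0), (74.0, 64.0), 90.0) [ 0.4797 -0.1807  0.05  ]
[ 0.4803 -0.1805  0.05  ] [np.float64(0.0435), np.float64(0.0348), np.float64(0.0435), np.float64(0.0368)]
((283.0, 190.5), (47.0, 40.0), 90.0) [ 0.4808 -0.1807  0.05  ]
[ 0.4812 -0.1806  0.05  ] [np.float64(0.0426), np.float64(0.035), np.float64(0.0426), np.float64(0.0362)]
tri [ 0.4825 -0.18    0.0411] [np.float64(0.24668147859072678), np.float64(0.15760859750155418)]
tcp axis px [[281.9586 238.8064]]
```

{"op": "servo_tool", "data": {"steps": [{"dx": 0,"dy": -0.002,"dz": 0.015,"spin": 0,"hand": 50},{"dx": 0,"dy": -0.002,"dz": 0.035,"spin": 0,"hand": 50},{"dx": 0,"dy": -0.002,"dz": 0.055,"spin": 0,"hand": 50},{"dx": 0,"dy": -0.002,"dz": 0.07,"spin": 0,"hand": 50},{"dx": 0,"dy": -0.002,"dz": 0.08,"spin": 0,"hand": 50},{"dx": 0,"dy": -0.002,"dz": 0.084,"spin": 0,"hand": 50},{"dx": 0,"dy": -0.002,"dz": 0.084,"spin": 0,"hand": 50},{"dx": 0,"dy": -0.002,"dz": 0.084,"spin": 0,"hand": 50},{"dx": 0,"dy": -0.002,"dz": 0.084,"spin": 0,"hand": 50},{"dx": 0,"dy": -0.002,"dz": 0.084,"spin": 0,"hand": 50}]}}

```text
t: 15.85
tool_pos: [0.4818, -0.1807, 0.0141]
orientation: [1.871, 2.522, 0.0]
force: [0.7, 0.1, 0.8]
width: 0.0685
```

```bash
python3 snap.py 13 wrist
```

```text
15.85 [ 0.4818 -0.1807  0.0141] yaw 106.87 zaxis [ 0.001 -0.001 -1.   ] F [0.73 0.1  0.77] w 0.0685
```

View pics/wrist_13.png

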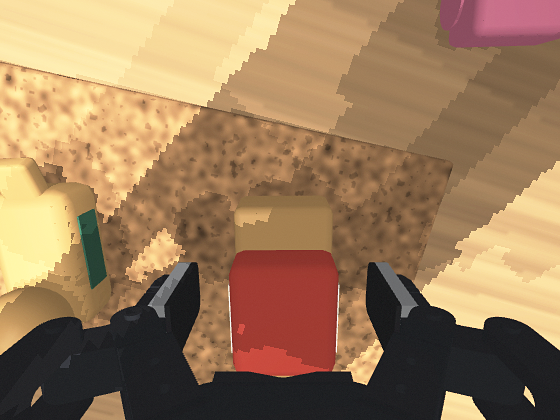

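The fingers stand on both sides of the cab (columns 231–338), and the duck is untouched at the left. Close.

{"op": "servo_tool", "data": {"steps": [{"dx": 0,"dy": 0,"dz": 0,"spin": 0,"hand": 255},{"dx": 0,"dy": 0,"dz": 0,"spin": 0,"hand": 255},{"dx": 0,"dy": 0,"dz": 0,"spin": 0,"hand": 255},{"dx": 0,"dy": 0,"dz": 0,"spin": 0,"hand": 255},{"dx": 0,"dy": 0,"dz": 0,"spin": 0,"hand": 255},{"dx": 0,"dy": 0,"dz": 0,"spin": 0,"hand": 255},{"dx": 0,"dy": 0,"dz": 0,"spin": 0,"hand": 255},{"dx": 0,"dy": 0,"dz": 0,"spin": 0,"hand": 255},{"dx": 0,"dy": 0,"dz": 0,"spin": 0,"hand": 255},{"dx": 0,"dy": 0,"dz": 0,"spin": 0,"hand": 255}], "grip_force": 40}}

```text
t: 16.9
tool_pos: [0.4813, -0.1805, 0.0136]
orientation: [1.872, 2.523, 0.0]
force: [-2.8, 0.8, 5.2]
width: 0.036
```

{"op": "servo_tool", "data": {"steps": [{"dx": 0,"dy": 0,"dz": -0.008,"spin": 0,"hand": 255},{"dx": 0,"dy": 0,"dz": -0.02,"spin": 0,"hand": 255},{"dx": 0,"dy": 0,"dz": -0.04,"spin": 0,"hand": 255},{"dx": 0,"dy": 0,"dz": -0.06,"spin": 0,"hand": 255},{"dx": 0,"dy": 0,"dz": -0.08,"spin": 0,"hand": 255},{"dx": 0,"dy": 0,"dz": -0.1,"spin": 0,"hand": 255},{"dx": 0,"dy": 0,"dz": -0.12,"spin": 0,"hand": 255},{"dx": 0,"dy": 0,"dz": -0.14,"spin": 0,"hand": 255},{"dx": 0,"dy": 0,"dz": -0.155,"spin": 0,"hand": 255},{"dx": 0,"dy": 0,"dz": -0.16,"spin": 0,"hand": 255}]}}

```text
t: 17.9
tool_pos: [0.4823, -0.181, 0.176]
orientation: [1.869, 2.52, 0.001]
force: [-0.2, 0.1, -0.1]
width: 0.0356
```

```bash
python3 snap.py 14 wrist side
```

```text
17.9 [ 0.4823 -0.181   0.176 ] yaw 106.87 zaxis [ 0.003 -0.002 -1.   ] F [-0.23  0.11 -0.09] w 0.0356
```

View pics/wrist_14.png

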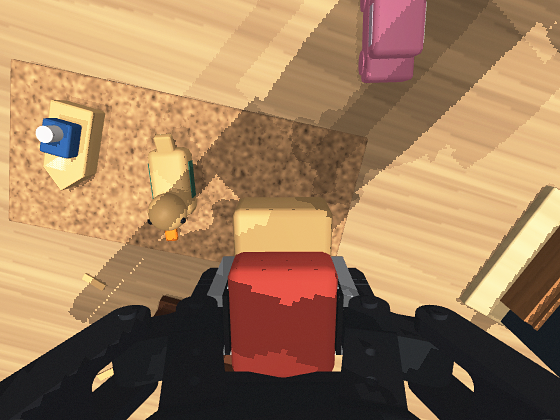

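View pics/side_14.png

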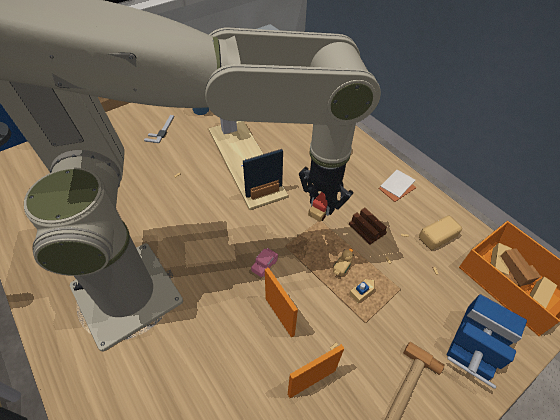

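The car is held (opening 36 mm). In the wrist view the cab is at (283,310) between the fingers, and the boat and duck stay on the mat. I carry it high over the board to above the cross.

{"op": "servo_tool", "data": {"steps": [{"dx": 0.005,"dy": 0.002,"dz": -0.02,"spin": 0,"hand": 255},{"dx": 0.02,"dy": 0.008,"dz": -0.045,"spin": 2,"hand": 255},{"dx": 0.045,"dy": 0.017,"dz": -0.07,"spin": 5,"hand": 255},{"dx": 0.08,"dy": 0.03,"dz": -0.085,"spin": 9,"hand": 255},{"dx": 0.115,"dy": 0.044,"dz": -0.09,"spin": 13,"hand": 255},{"dx": 0.15,"dy": 0.057,"dz": -0.09,"spin": 17,"hand": 255},{"dx": 0.185,"dy": 0.07,"dz": -0.09,"spin": 20,"hand": 255},{"dx": 0.22,"dy": 0.083,"dz": -0.09,"spin": 23,"hand": 255},{"dx": 0.25,"dy": 0.095,"dz": -0.09,"spin": 26,"hand": 255},{"dx": 0.28,"dy": 0.106,"dz": -0.09,"spin": 29,"hand": 255}]}}

```text
t: 19.0
tool_pos: [0.5007, 0.1197, 0.2617]
orientation: [-2.445, -1.971, 0.003]
force: [0.5, -0.3, -1.2]
width: 0.0356
```

```bash
python3 snap.py 15; python3 - <<'E'
from bench import arm
import numpy as np,cv2
o=arm.observe();R=cv2.Rodrigues(np.array(o['orientation']))[0]
print(R.T@(np.array([.508,.1985,.25])-o['tool_pos']))
E
```

```text
19.0 [0.5007 0.1197 0.2617] yaw 77.76 zaxis [-0.002 -0.    -1.   ] F [ 0.46 -0.29 -1.21] w 0.0356
[ 0.0785287  -0.00955061  0.01169121]
```

{"op": "servo_tool", "data": {"steps": [{"dx": 0.025,"dy": -0.003,"dz": 0,"spin": 0,"hand": 255},{"dx": 0.045,"dy": -0.005,"dz": 0,"spin": 0,"hand": 255},{"dx": 0.06,"dy": -0.008,"dz": 0,"spin": 0,"hand": 255},{"dx": 0.07,"dy": -0.008,"dz": 0,"spin": 0,"hand": 255},{"dx": 0.076,"dy": -0.008,"dz": 0,"spin": 0,"hand": 255},{"dx": 0.076,"dy": -0.008,"dz": 0,"spin": 0,"hand": 255},{"dx": 0.076,"dy": -0.008,"dz": 0,"spin": 0,"hand": 255},{"dx": 0.076,"dy": -0.008,"dz": 0,"spin": 0,"hand": 255},{"dx": 0.076,"dy": -0.008,"dz": 0,"spin": 0,"hand": 255},{"dx": 0.076,"dy": -0.008,"dz": 0,"spin": 0,"hand": 255}]}}

```text
t: 20.0
tool_pos: [0.5096, 0.1938, 0.2634]
orientation: [2.444, 1.973, 0.0]
force: [-0.1, 0.7, -0.7]
width: 0.0358
```

```bash
python3 snap.py 16 wrist; python3 - <<'E'
from bench import arm
import numpy as np,cv2
o=arm.observe();R=cv2.Rodrigues(np.array(o['orientation']))[0]
print(R.T@(np.array([.508,.1985,.105])-o['tool_pos']))
E
```

```text
20.0 [0.5096 0.1938 0.2634] yaw 77.83 zaxis [ 0. -0. -1.] F [-0.11  0.73 -0.66] w 0.0358
[ 0.00409724 -0.00257577  0.1584479 ]
```

View pics/wrist_16.png

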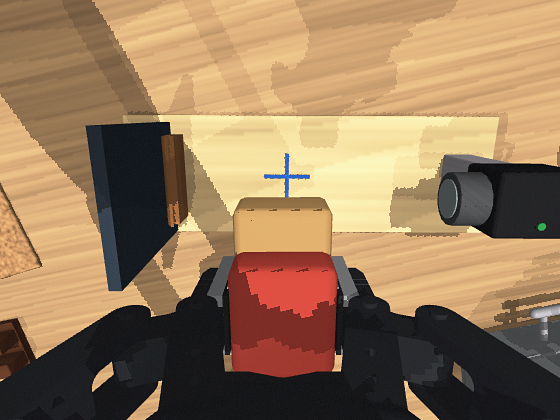

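The cross at (287,176) lies ahead of the car, with the board at left and the camera at right, so the path down is clear. Descend to TCP z 0.105, with the small shift.

{"op": "servo_tool", "data": {"steps": [{"dx": 0.004,"dy": -0.002,"dz": 0.015,"spin": 0,"hand": 255},{"dx": 0.004,"dy": -0.002,"dz": 0.035,"spin": 0,"hand": 255},{"dx": 0.004,"dy": -0.002,"dz": 0.06,"spin": 0,"hand": 255},{"dx": 0.004,"dy": -0.002,"dz": 0.085,"spin": 0,"hand": 255},{"dx": 0.004,"dy": -0.002,"dz": 0.11,"spin": 0,"hand": 255},{"dx": 0.004,"dy": -0.002,"dz": 0.13,"spin": 0,"hand": 255},{"dx": 0.004,"dy": -0.002,"dz": 0.145,"spin": 0,"hand": 255},{"dx": 0.004,"dy": -0.002,"dz": 0.155,"spin": 0,"hand": 255},{"dx": 0.004,"dy": -0.002,"dz": 0.158,"spin": 0,"hand": 255},{"dx": 0.004,"dy": -0.002,"dz": 0.158,"spin": 0,"hand": 255}]}}

```text
t: 21.05
tool_pos: [0.5085, 0.1986, 0.1053]
orientation: [2.444, 1.974, -0.0]
force: [0.7, 0.5, -0.9]
width: 0.0354
```

{"op": "servo_tool", "data": {"steps": [{"dx": 0,"dy": 0,"dz": 0,"spin": 0,"hand": 255},{"dx": 0,"dy": 0,"dz": 0,"spin": 0,"hand": 255},{"dx": 0,"dy": 0,"dz": 0,"spin": 0,"hand": 255},{"dx": 0,"dy": 0,"dz": 0,"spin": 0,"hand": 255},{"dx": 0,"dy": 0,"dz": 0,"spin": 0,"hand": 255},{"dx": 0,"dy": 0,"dz": 0,"spin": 0,"hand": 255},{"dx": 0,"dy": 0,"dz": 0,"spin": 0,"hand": 255},{"dx": 0,"dy": 0,"dz": 0,"spin": 0,"hand": 255},{"dx": 0,"dy": 0,"dz": 0,"spin": 0,"hand": 255},{"dx": 0,"dy": 0,"dz": 0,"spin": 0,"hand": 255}]}}

```text
t: 22.05
tool_pos: [0.5084, 0.1986, 0.1053]
orientation: [2.444, 1.974, -0.0]
force: [0.7, -1.2, 0.1]
width: 0.0355
```

```bash
python3 snap.py 17 wrist side top;python3 - <<'E'
import cv2
s=cv2.imread("pics/side_17.png")
cv2.imwrite("pics/cs17.png",cv2.resize(s[85:215,190:310],None,fx=4.6,fy=4.6,interpolation=cv2.INTER_CUBIC))
E
```

```text
22.05 [0.5084 0.1986 0.1053] yaw 77.87 zaxis [-0. -0. -1.] F [ 0.73 -1.24  0.13] w 0.0355
```

View pics/cs17.png

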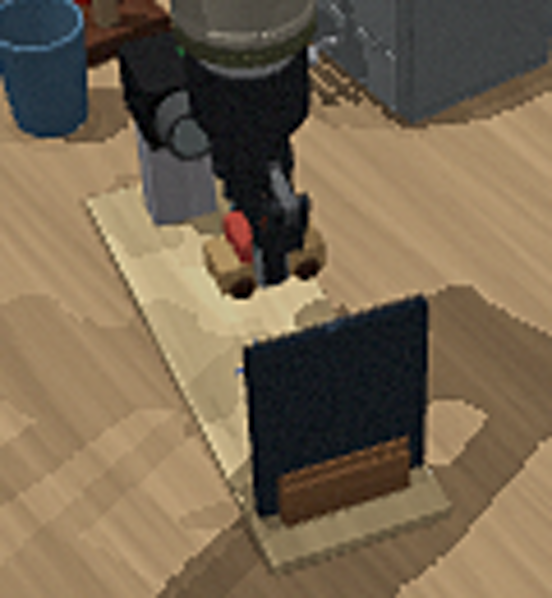

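View pics/wrist_17.png

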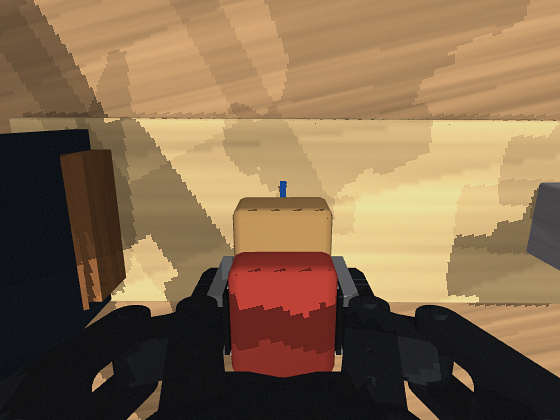

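View pics/top_17.png

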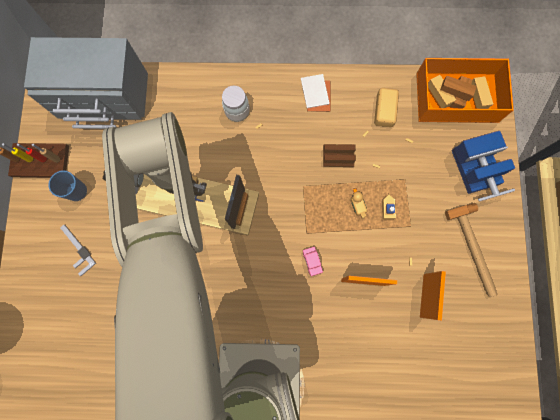

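```bash
python3 - <<'E'
import json
from h import *
m=json.load(open("pics/side_17.json"));c=np.array([.5084,.1986,.12]);a=np.radians(77.9)
y=np.array([np.cos(a),np.sin(a),0]);x=np.array([y[1],-y[0],0]);f=lambda X:(proj(m,X)[0]-[190,85]+.5)*4.6-.5
for n,o in[("wheel bottom -x",-.024*x-.018*y-[0,0,.023]),("wheel bottom +x",.024*x-.018*y-[0,0,.023]),("end -x top",-.038*x-.018*y),("end +x",.038*x-.018*y)]: print(n,f(c+o))
E
```

```text
wheel bottom -x [239.26153199 299.70049692]
wheel bottom +x [305.57975864 280.21890413]
end -x top [217.21187554 279.65630811]
end +x [323.81432526 248.79421864]
```

In the side crop the wheel bottoms are at about (240,297) and (304,278). The prediction for a level car at the view point is (239,300) and (306,280), so they match. The board still stands upright in the slot, the boat (390,208) and duck (359,203) have not moved in the top view, and the arm is still. Handing in.

```bash
python3 - <<'E'
from bench import arm
print(arm.hand_in())
E
```

```text
the job is handed in; nothing more can be done
None
```

The board is in the slotted holder and let go, and the job was handed in at about 22 s with the car still held at the view point. `hand_in` gave no verdict, so the judged result is unknown.

- **Board:** I pulled the dark board straight up out of the rack and slid it into the slot. I felt the floor at the expected height (about 20 N up) before opening the fingers. The later check put it about 3 mm off centre along the slot, within 1 mm across, square within 0.3°, and upright to the eye.
- **Car:** I gripped the coral-cab car by its cab flanks (opening 36 mm) and carried it over the board to the cross. The tool stood within 1 mm of the measured view point, and its angle matched the stand's axis within 0.1°. In the last side picture the wheel bottoms were within about 0.7 pixel of where a level car at 120 mm should show.
- **Boat and duck:** Both were still at their starting places in the last top picture.
- **Disagreements:**
  - Short-baseline measurements put the cab top at 41–48 mm against the text's 52 mm, so I relied on the text's height there; the side and top views had given 43–50 mm.
  - Two estimates of the slot position differed by about 1 mm.
  - One early move was refused because its rows lacked some fields. Nothing moved, and I repeated it in full.

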